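# Lay the lens-blank magazine on its side

## Task

Using only the fingertips, without gripping, tip the tall empty lens-blank magazine over onto its side along the flat bed with the black rubber top, mouth towards the end stop, keeping it supported on the way down so that it lands gently. Then push it along the bed until its rim is gently up against the end stop, and leave it there. Do not lift it, and leave the dropper bottle, the lens blank and the brown stick where they are.

Things in the scene. Friction and masses are not known exactly. Their poses are not given: they have to be found in the camera images.
- magazine: Empty lens-blank magazine, loose, about 0.3 kg: upright square aluminium tube 73 x 73 x 170 mm, walls 3 mm, bore 67 x 67 mm, open at the top; black foot on two skids 9 mm high and 6 mm wide along its +x and -x edges. Window slots in its +y and -y walls. Origin: centre of the underside; z runs from foot to mouth, x (to 3 degrees) along the bed's x. It starts on the bed, astride the key bar.
- mag_mouth (a point): Centre of the open mouth, in the plane of the rim, 170 mm along z from the foot. Closed fingertips fit well inside. Tipped towards +x about its toe, the magazine falls on by itself beyond about 25 degrees; the inside of its rear (-x) wall then comes against fingers that reach some 40 mm into the mouth, and they can ease it down.
- mag_centre (a point): middle of the magazine, 85 mm from the foot
- mag_lip (a point): middle of the rim's outer edge on the +x wall, the one towards the end stop (36.5 mm along +x from mag_mouth); undermost when the magazine lies on the bed
- mag_toe (a point): middle of the foot's lower edge on the +x side (36.5 mm along +x from the origin), about which the magazine tips
- bed: Lay-down bed, fixed: board 285 mm long (its x), 120 mm wide (its y), 10 mm high, blue with a black rubber top. Origin: centre of its underside, on the worktop. The magazine stands near its -x end and is to be tipped towards +x. At the +x end an aluminium end stop, 14 mm thick, runs across the whole width, 17 mm above the rubber (27 mm above the worktop).
- bed_stop (a point): foot of the end stop's inner face, middle of the bed, on the rubber (128.5 mm along +x from the bed's origin, 10 mm high); about 20 to 30 mm beyond the rim of the magazine once it lies down
- dropper: bystander: small brown dropper bottle, upright, 33 mm across and 102 mm tall; origin at its underside
- blank: bystander: clear round lens blank, 65 mm across, 10 mm thick; origin at its underside
- stick: bystander: brown dressing stick, 70 x 22 x 13 mm; origin at its underside
- bed_key (a point): Front (+x) face, at mid-length and at the rubber, of a brass key bar across the bed, 6 mm wide and 6 mm high, 73.5 mm along -x from the bed's origin. At the start it lies a few mm behind the magazine's front skid and keeps the foot from slipping back (towards -x) while the magazine tips.
Not all that is in view belongs to the job. There is more than one size of the magazine; the one meant has the size given above.

How it is judged (in metres and radians):
On the way:
1. the magazine lies on its side on the bed, mouth towards the end stop (angle between magazine's own z axis and vertical between 1.5 and 1.64 rad and z of mag_lip in the frame of bed between 0.004 and 0.016 m and x of mag_lip in the frame of bed above 0.07 m), for 0.2 s.
At the end, for the whole second after the job is handed in: The magazine lies flat on the rubber on the wall that faced the bed (within 4 degrees of level), lengthwise along the bed within 8 degrees and 30 mm of its middle line, its rim within 5 mm of the end stop, at rest (angle between magazine's own z axis and vertical between 1.5 and 1.64 rad and z of mag_lip in the frame of bed between 0.004 and 0.016 m and z of mag_toe in the frame of bed between 0.004 and 0.016 m and x of mag_lip in the frame of bed between 0.1235 and 0.1315 m and y of mag_centre in the frame of bed between -0.03 and 0.03 m and angle between the z axis of magazine and the x axis of bed, either way round below 0.14 rad and linear speed of magazine below 0.01 m/s); the robot touches nothing.
It fails at once if the magazine landed hard: it was turning faster than 2.5 rad/s while more than 63 degrees over (angle between magazine's own z axis and vertical above 1.1 rad and angular speed of magazine above 2.5 rad/s).
It fails at once if the magazine was lifted (foot edge more than 30 mm above the bed) (height (world z) of mag_toe above 0.04 m).
It fails at once if the dropper bottle was moved or knocked over (distance of dropper from where it was at the start of the episode above 0.015 m or angle between dropper's own z axis and vertical above 0.5 rad).
It fails at once if the lens blank or the dressing stick was moved (distance of any of blank, stick from where it was at the start of the episode above 0.015 m).
It fails at once if the magazine was pinched or pushed hard (over 28 N from the fingers) (contact force between the fingers and magazine above 28 N).
It also fails if it takes over 59 s, if anything falls off the work surface, if the arm or the gripper's body presses on something with over 40 N, if the wrist force passes 120 N, or if a joint passes its speed limit or range.

## Robot

A 6-joint arm with a two-finger parallel gripper is mounted at the origin on a cart in front of the work surface, level with it; the furniture and walls round the work are solid. World frame = base frame: x ahead of the robot, y to its left, z up, the work surface at z = 0. Lengths are in mm, angles in degrees, forces in N, time in s.
With the tool pointing down it reaches from about 300 to 850 mm from the base axis. Payload 4.2 kg.
Tool frame: the origin (TCP) lies on the centre line of the jaws, within the pads' length; the fingertips stand 8 mm ahead of it and the grasp point (between the pads) lies 11 mm behind it; z points along the fingers, y is the line along which they close (so a half turn about z gives the same grasp; the last joint's range is limited). The gripper opens to 91 mm and grips with 3 to 60 N. Pads are 32 mm wide; open, the fingers measure 118 mm over their backs; the gripper's body (76 mm by 178 mm) begins 60 mm behind the grasp point.
Start: joints at [-67.093, 18.312, 89.639, -0, 72.044, -1.146], TCP at [234.362, -525.087, 221.976] pointing down, gripper open.
Joint ranges: [-177.97, 177.97], [-48.28, 115.42], [12.27, 149.76], [-77.06, 257.06], [2.81, 150.46], [-146.56, 146.56]. Speed limits (degrees/s): [147.25, 147.25, 180, 180, 180, 180].

## Interface

Orientations are given as [roll, pitch, yaw] about the fixed x, y, z axes, in that order (R = Rz(yaw) Ry(pitch) Rx(roll)).
In Python, from workcell import telemetry, eyes, ticket gives the robot as it stands. The module is installed in compiled form; this text tells all that it offers.
- The arm moves only by the shell command python3 -m crank 'ROWS' [OPENING] [FORCE]. ROWS is JSON, a list of rows, each an object of numbers: "dx", "dy", "dz": the shift along the world's x, y, z normalised to -1 to 1, where 1 is 80 cm; "yaw": the turn about the world's z normalised to -1 to 1, where 1 is 5 degrees. A call has 1 to 10 rows; each row shifts and turns the commanded pose from where the row before left it; what a row does not reach is not made up. A row lasts 1/8 s, in which the tool goes at most 62.5 mm and 10.7 degrees, less where a joint would pass 70% of its speed; a pose out of reach is approached as far as the arm can. A call with a number of a shift or a turn outside -1 to 1 is refused whole. A call with a gripper value outside its range is refused whole. OPENING is the opening, from 0 (shut) to 1 (fully open), set as the call begins (- or left out, the last holds). The fingers move at their own pace and stop on an object; FORCE is the grip in N (left out, the last holds). Time passes only in rows, so rows that do not move let the fingers close. It gives the time, the measured TCP pose, the force, the opening and the grip force at its end, in the units of the state.
- telemetry.state(): the state, without advancing time (a new reading comes with each control period).
- eyes.grab_frame(name): name is "side" or "top" or "wrist"; returns the picture (400x640x3 uint8, red, green, blue); there is no depth.
- eyes.calibration(name): a dict with "camera_matrix" (3x3 intrinsics, pixels), "world_from_camera" (4x4, takes a point from camera to world coordinates). Camera axes: x right, y down, z forward; pixel columns grow to the right and rows downward; lengths in mm; the calibration is good to about 2 mm. The wrist camera is an equidistant fisheye: a pixel r from the principal point sees the ray r / f radians off the axis. A picture is of the moment at which its call begins: read the wrist's pose just before it. calibration takes no time and is no camera call; for the wrist camera it gives the pose at the moment of the call.
- ticket.job_done(): hands the job in; it is judged then, once.
The state is a dict: "time_s": time; "qpos": joint angles; "qvel": joint speeds; "effort": joint torques, N m; "ee_pos": TCP position; "ee_rot": TCP orientation; "force": force on the tool from outside, world axes, zero at the start; "torque": the same for the moment, N m; "gripper_width": finger opening in mm; "gripper_force": force on a finger pad.
Only numpy, scipy, OpenCV 4.12 (cv2) and the standard library are available. Lean on these libraries where they do the work, as an engineer would, in place of code of your own. Each camera call takes 0.05 s, during which the arm holds its last target. There are 200 camera calls.

## Working session

There is one attempt and no reset: what is moved stays moved. The work goes in short steps, Python scripts to look and compute and a shell command to move; the robot and the scene stay as the last step left them, time stands still between calls to the robot, and variables do not carry over. Pictures are saved under pics/ and viewed, at most 10 in all, crops included, and the job is handed in when it is done.

```bash
mkdir -p pics; python3 - <<'E'
from workcell import telemetry, eyes
import cv2, numpy as np
for n in ("side","top"):
    cv2.imwrite(f"pics/{n}0.png", eyes.grab_frame(n)[:,:,::-1])
    c=eyes.calibration(n); print(n,np.round(c["camera_matrix"],1).tolist(),np.round(c["world_from_camera"],3).tolist())
s=telemetry.state();print(s["time_s"],s["ee_pos"],s["ee_rot"],s["gripper_width"])
E
```

```text
side [[516.6, 0.0, 321.8], [0.0, 516.6, 192.5], [0.0, 0.0, 1.0]] [[0.993, -0.092, 0.079, 458.132], [-0.119, -0.631, 0.767, -782.613], [-0.02, -0.77, -0.637, 656.158], [0.0, 0.0, 0.0, 1.0]]
top [[503.2, 0.0, 322.0], [0.0, 503.2, 194.1], [0.0, 0.0, 1.0]] [[-0.01, -0.983, 0.182, 356.234], [-1.0, 0.015, 0.027, -140.015], [-0.029, -0.181, -0.983, 1121.92], [0.0, 0.0, 0.0, 1.0]]
0.1 [ 234.18915065 -524.70463042  221.20825161] [-1.79912004e+02 -3.37612155e-04  2.40523792e+01] 91.07235747483539
```

View pics/side0.png

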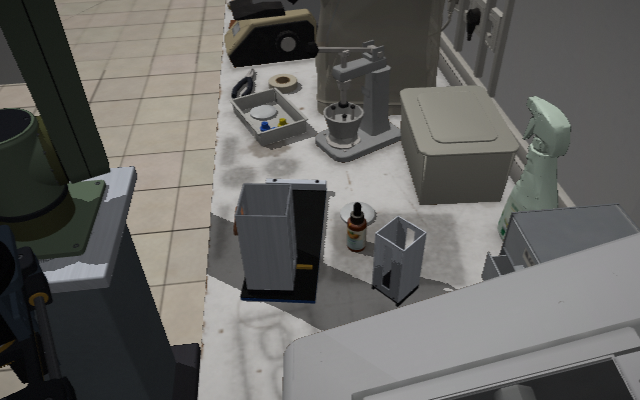

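View pics/top0.png

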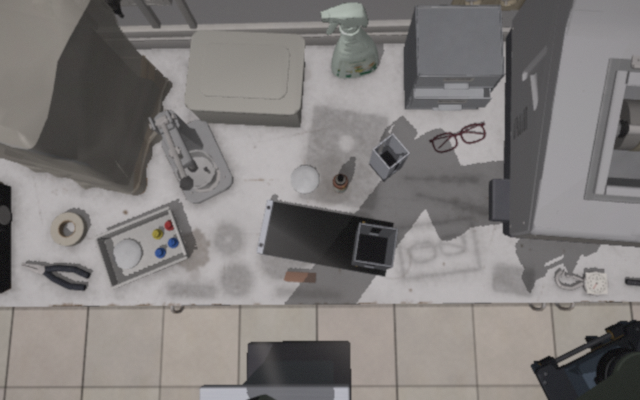

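Candidates: the large tube at top (374,245), standing on the black-topped bed, and a smaller tube at top (390,157), off the bed. The one on the bed fits, by its width and its place astride the key bar. I'll confirm this in an enlarged crop.

```bash
python3 - <<'E'
import cv2
i=cv2.imread("pics/top0.png")[130:290,240:430]
cv2.imwrite("pics/crop0.png",cv2.resize(i,None,fx=3.7,fy=3.7,interpolation=cv2.INTER_CUBIC))
E
```

```text
(no output)
```

View pics/crop0.png

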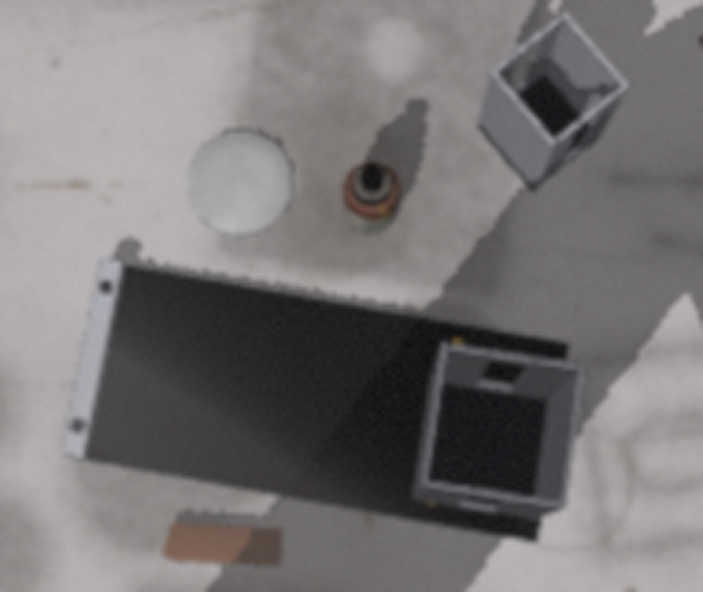

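The tube on the bed has its rim corners at crop (443,343), (582,366), (563,512) and (415,498). It stands between the brass key ends at (458,342) and (430,503). Its 73 mm size will be checked by the numbers below.

```bash
cat > h.py <<'E'
from workcell import telemetry, eyes
import numpy as np
def topt(px,z,n="top"):
    c=eyes.calibration(n);K=c["camera_matrix"];T=c["world_from_camera"]
    d=T[:3,:3]@np.linalg.inv(K)@[px[0],px[1],1];o=T[:3,3]
    return o+d*(z-o[2])/d[2]
def proj(p,n):
    c=eyes.calibration(n);q=np.linalg.inv(c["world_from_camera"])@[*p,1];u=c["camera_matrix"]@q[:3];return u[:2]/u[2]
E
python3 - <<'E'
from h import *
np.set_printoptions(precision=1,suppress=True)
C=lambda p,z:topt((p[0]/3.7+240-.5,p[1]/3.7+130-.5),z)
r=[C(p,180) for p in [(443,343),(582,366),(563,512),(415,498)]]
print("rim",*r,"c",np.mean(r,0),"sides",[np.linalg.norm(r[i]-r[i-1]) for i in range(4)])
s=[C(p,27) for p in [(122,263),(88,458),(103,258),(66,455)]];print("stop in/out",*s)
b=[C(p,10) for p in [(568,345),(537,540)]];print("bed -x end",*b)
k=[C(p,16) for p in [(458,342),(430,503)]];print("key",*k)
ax=(s[0]+s[1])/2-(b[0]+b[1])/2;print("axis len",np.hypot(*ax[:2]),"yaw",np.degrees(np.arctan2(ax[1],ax[0])))
d=s[0]-s[1];print("yaw from stop",np.degrees(np.arctan2(d[1],d[0])))
for n,p,z in [("drop",(371,178),95),("blank",(241,182),10),("stick",(222,542),13)]: print(n,C(p,z))
E
```

```text
rim [ 475.4 -183.7  180. ] [ 462.8 -253.7  180. ] [ 389.7 -241.5  180. ] [ 397.5 -167.9  180. ] c [ 431.4 -211.7  180. ] sides [np.float64(79.52342968303276), np.float64(71.07472197929243), np.float64(74.02007781995151), np.float64(74.02989757314961)]
stop in/out [545.5  -0.2  27. ] [429.6  18.9  27. ] [548.7  11.3  27. ] [431.5  31.9  27. ]
bed -x end [ 494.7 -266.3   10. ] [ 379.7 -244.1   10. ]
key [ 496.7 -200.3   16. ] [ 401.7 -181.5   16. ]
axis len 269.31754652300793 yaw 79.22326731146661
yaw from stop -9.346045492167159
drop [ 580.3 -149.3   95. ]
blank [597.7 -70.6  10. ]
stick [380.4 -58.8  13. ]
```

```bash
python3 - <<'E'
from h import *
for p in [(431,-211.5,180)]+[(431+a*36.5*.174-b*36.5*.985,-211.5+a*36.5*.985+b*36.5*.174,180) for a in(-1,1) for b in (-1,1)]+[(487.5,9.4,27),(437,-255,10)]: print(np.round(p),np.round(proj(p,"side")))
E
python3 -m crank '[{"dy":0.07,"yaw":-1},{"dy":0.07,"dx":0.02,"yaw":-1},{"dy":0.07,"dx":0.05,"yaw":-1},{"dy":0.07,"dx":0.06,"yaw":-1},{"dy":0.06,"dx":0.06,"yaw":-1},{"dy":0.03,"dx":0.04,"yaw":-1},{"dx":0.01,"dy":0.01,"yaw":-0.8},{},{}]' 0
```

```text
[ 431. -212.  180.] [262. 199.]
[ 461. -254.  180.] [285. 217.]
[ 389. -241.  180.] [232. 215.]
[ 473. -182.  180.] [290. 183.]
[ 401. -169.  180.] [241. 182.]
[488.   9.  27.] [295. 184.]
[ 437 -255   10] [277. 298.]validation failed for argument at $[0]...
```

```bash

python3 -m crank '[{"dx":0,"dy":0.07,"dz":0,"yaw":-1},{"dx":0.02,"dy":0.07,"dz":0,"yaw":-1},{"dx":0.05,"dy":0.07,"dz":0,"yaw":-1},{"dx":0.06,"dy":0.07,"dz":0,"yaw":-1},{"dx":0.06,"dy":0.06,"dz":0,"yaw":-1},{"dx":0.04,"dy":0.03,"dz":0,"yaw":-1},{"dx":0.01,"dy":0.01,"dz":0,"yaw":-0.8},{"dx":0,"dy":0,"dz":0,"yaw":0},{"dx":0,"dy":0,"dz":0,"yaw":0}]' 0
python3 - <<'E'
from h import *
import cv2
s=telemetry.state();print(s["time_s"],s["ee_pos"],s["ee_rot"],s["gripper_width"],s["force"])
a=cv2.imread("pics/side0.png")[160:310,200:350]
cv2.imwrite("pics/a1.png",a); a=cv2.resize(a,None,fx=3.9,fy=3.9,interpolation=cv2.INTER_CUBIC)
cv2.imwrite("pics/crop1.png",a)
E
```

```text
time_s: 1.23
ee_pos: [411.0, -238.8, 221.8]
ee_rot: [180.0, 0.0, -9.9]
force: [-0.4, -0.4, 0.0]
gripper_width: 4.3
gripper_force: 0.0
1.225 [ 411.00430764 -238.84429549  221.75455901] [ 1.79992782e+02  4.35126993e-02 -9.91350672e+00] 4.343090136463923 [-0.4101128  -0.38239963  0.04675544]
```

View pics/crop1.png

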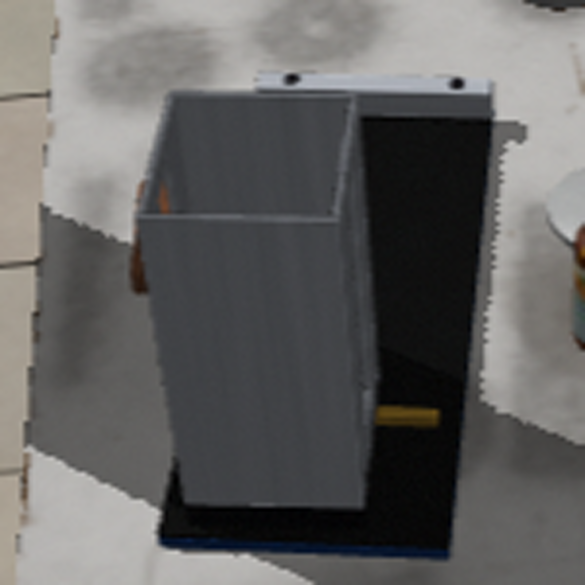

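Side view: the rim corners are at (243,184), (291,184), (287,216) and (235,215), within about 2 px of the positions predicted from the top view. That puts the mouth centre at about (433,-212). The tube stands left of the bed's middle line.

```bash

python3 -m crank '[{"dx":0.014,"dy":0.017,"dz":0,"yaw":0},{"dx":0.0135,"dy":0.017,"dz":0,"yaw":0},{"dx":0,"dy":0,"dz":0,"yaw":0},{"dx":0,"dy":0,"dz":-0.02,"yaw":0},{"dx":0,"dy":0,"dz":-0.02,"yaw":0},{"dx":0,"dy":0,"dz":-0.02,"yaw":0},{"dx":0,"dy":0,"dz":-0.02,"yaw":0},{"dx":0,"dy":0,"dz":-0.0125,"yaw":0},{"dx":0,"dy":0,"dz":0,"yaw":0}]' 0
python3 - <<'E'
from h import *
import cv2
a=eyes.grab_frame("side")[:,:,::-1][100:320,160:380]
cv2.imwrite("pics/crop2.png",cv2.resize(a,None,fx=2.7,fy=2.7,interpolation=cv2.INTER_CUBIC))
E
```

```text
time_s: 2.35
ee_pos: [433.2, -211.2, 147.5]
ee_rot: [-180.0, 0.1, -9.9]
force: [0.4, 0.5, 0.3]
gripper_width: 0.7
gripper_force: 0.0
```

View pics/crop2.png

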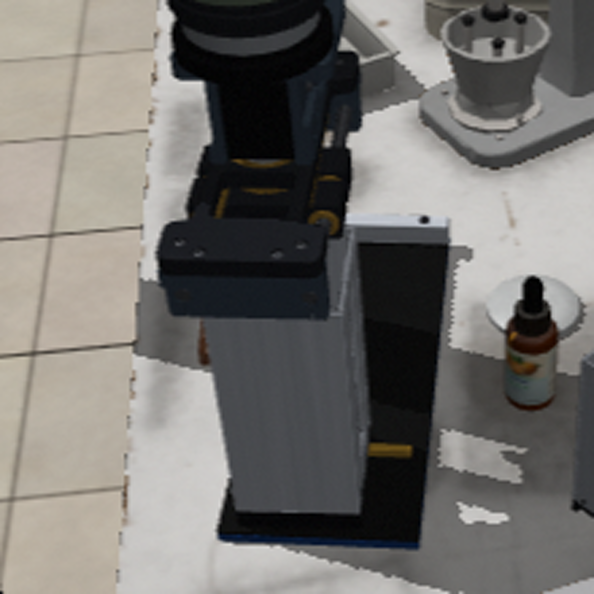

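```bash

python3 -m crank '[{"dx":0.0013,"dy":0.0074,"dz":0,"yaw":0},{"dx":0.0013,"dy":0.0074,"dz":0,"yaw":0},{"dx":0.0013,"dy":0.0074,"dz":0,"yaw":0},{"dx":0.0013,"dy":0.0074,"dz":0,"yaw":0},{"dx":0.0013,"dy":0.0074,"dz":0,"yaw":0},{"dx":0.0013,"dy":0.0074,"dz":0,"yaw":0},{"dx":0.0013,"dy":0.0074,"dz":0,"yaw":0}]'
python3 - <<'E'
from h import *
import cv2
a=eyes.grab_frame("side")[:,:,::-1][100:320,160:380]
cv2.imwrite("pics/crop3.png",cv2.resize(a,None,fx=2.7,fy=2.7,interpolation=cv2.INTER_CUBIC))
E
```

```text
time_s: 3.28
ee_pos: [440.9, -169.6, 147.9]
ee_rot: [180.0, 0.0, -9.9]
force: [-0.2, -0.8, 0.0]
gripper_width: 0.5
gripper_force: 0.4
```

View pics/crop3.png

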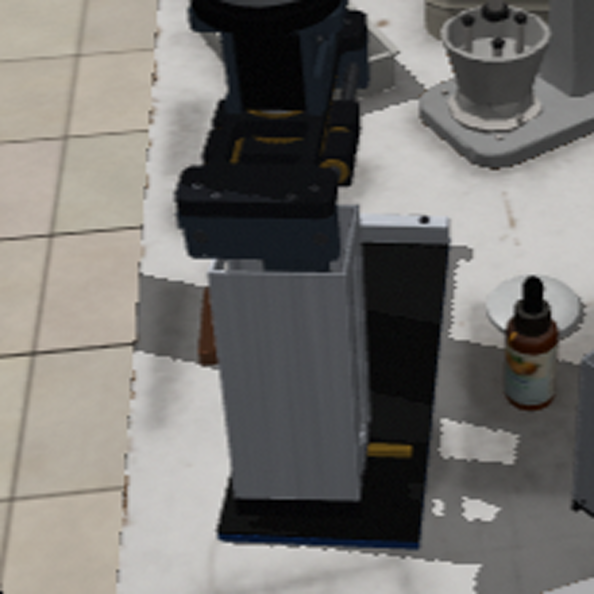

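It is tipping at about 10°, with the rear of the foot rising and no slip. I'll go on.

```bash

python3 -m crank '[{"dx":0.0013,"dy":0.0074,"dz":0,"yaw":0},{"dx":0.0013,"dy":0.0074,"dz":0,"yaw":0},{"dx":0.0013,"dy":0.0074,"dz":0,"yaw":0},{"dx":0.0013,"dy":0.0074,"dz":0,"yaw":0},{"dx":0.0013,"dy":0.0074,"dz":0,"yaw":0},{"dx":0.0009,"dy":0.005,"dz":0,"yaw":0},{"dx":0.0009,"dy":0.005,"dz":0,"yaw":0}]'
python3 -m crank '[{"dx":0.0009,"dy":0.005,"dz":0,"yaw":0},{"dx":0.0009,"dy":0.005,"dz":0,"yaw":0},{"dx":0,"dy":0,"dz":0,"yaw":0},{"dx":0,"dy":0,"dz":0,"yaw":0}]'
python3 - <<'E'
from h import *
import cv2
a=eyes.grab_frame("side")[:,:,::-1][100:320,160:380]
cv2.imwrite("pics/crop4.png",cv2.resize(a,None,fx=2.7,fy=2.7,interpolation=cv2.INTER_CUBIC))
E
```

```text
time_s: 4.2
ee_pos: [447.5, -132.0, 148.0]
ee_rot: [180.0, -0.0, -9.9]
force: [0.2, 0.5, -0.0]
gripper_width: 0.5
gripper_force: 0.1
time_s: 4.7
ee_pos: [448.9, -124.4, 148.0]
ee_rot: [180.0, -0.0, -9.9]
force: [0.3, 0.2, 0.7]
gripper_width: 0.8
gripper_force: 0.0
```

View pics/crop4.png

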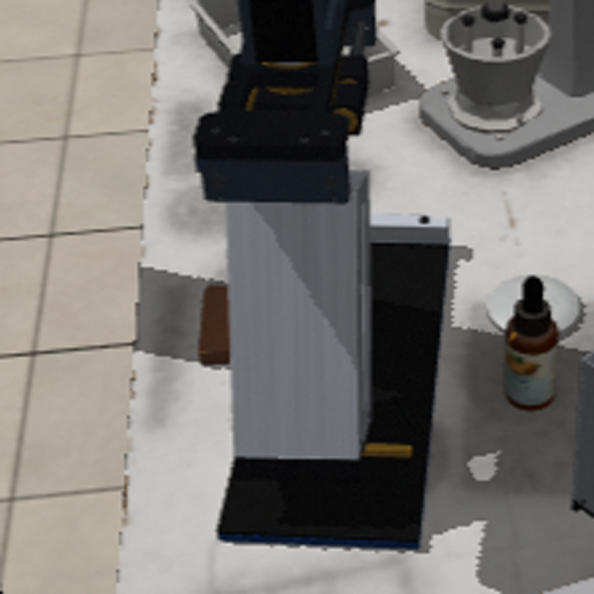

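It is now about 35° over and past balance, near or against the fingers' back side. I'll ease it down along the arc.

```bash

python3 -m crank '[{"dx":0.0011,"dy":0.0062,"dz":0,"yaw":0},{"dx":0.0011,"dy":0.0062,"dz":0,"yaw":0},{"dx":0.0011,"dy":0.0062,"dz":0,"yaw":0},{"dx":0.0011,"dy":0.0062,"dz":0,"yaw":0},{"dx":0.0011,"dy":0.0062,"dz":0,"yaw":0},{"dx":0.0011,"dy":0.0062,"dz":-0.002,"yaw":0},{"dx":0.0011,"dy":0.0062,"dz":-0.003,"yaw":0},{"dx":0.0011,"dy":0.0062,"dz":-0.003,"yaw":0},{"dx":0.0011,"dy":0.0062,"dz":-0.003,"yaw":0},{"dx":0.0011,"dy":0.0062,"dz":-0.004,"yaw":0}]'
python3 - <<'E'
from h import *
import cv2
a=eyes.grab_frame("side")[:,:,::-1][100:320,160:380]
cv2.imwrite("pics/crop5.png",cv2.resize(a,None,fx=2.7,fy=2.7,interpolation=cv2.INTER_CUBIC))
E
```

```text
time_s: 6.0
ee_pos: [457.9, -74.3, 135.9]
ee_rot: [-180.0, -0.0, -10.0]
force: [0.9, 0.9, 2.1]
gripper_width: 0.6
gripper_force: 0.9
```

View pics/crop5.png

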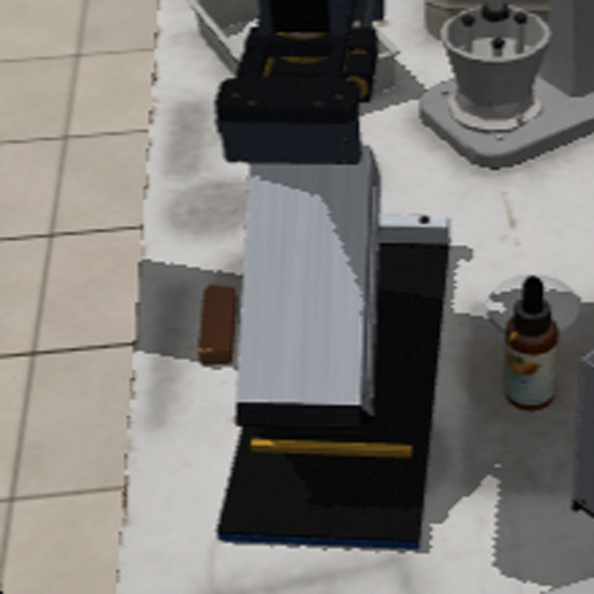

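The tube is about 50° over. The +z force of 2 N needs explaining, so I'll hold still, read the force again and look with the wrist camera.

```bash
python3 -m crank '[{"dx":0,"dy":0,"dz":0,"yaw":0},{"dx":0,"dy":0,"dz":0,"yaw":0}]'
python3 - <<'E'
from h import *
import cv2
cv2.imwrite("pics/w1.png",eyes.grab_frame("wrist")[:,:,::-1])
for i in range(4): eyes.grab_frame("top"); s=telemetry.state(); print(np.round(s["force"],1),np.round(s["torque"],2))
E
```

```text
time_s: 6.3
ee_pos: [457.8, -74.8, 136.0]
ee_rot: [180.0, -0.0, -10.0]
force: [0.6, 2.6, 0.4]
gripper_width: 0.1
gripper_force: 0.8
[0.3 2.7 1.3] [ 0.26 -0.01  0.01]
[0.3 1.8 1.8] [ 0.29 -0.04 -0.01]
[0.1 1.5 1.9] [ 0.22 -0.01 -0.03]
[0.3 2.2 2.4] [0.25 0.01 0.04]
```

View pics/w1.png

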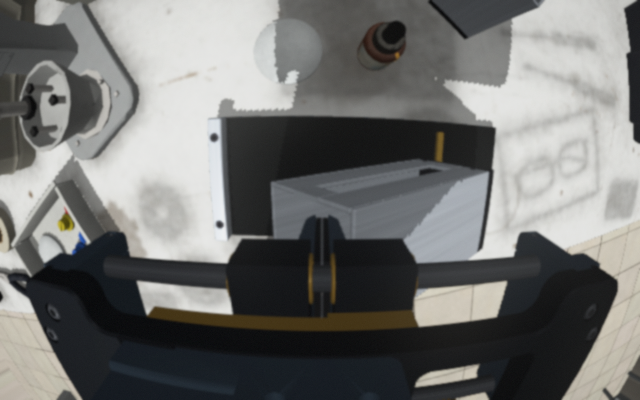

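```bash
python3 -m crank '[{"dx":0,"dy":0,"dz":0.005,"yaw":0},{"dx":0,"dy":0,"dz":0.005,"yaw":0},{"dx":0,"dy":0,"dz":0,"yaw":0}]'
python3 - <<'E'
from h import *
import cv2
F=[]
for i in range(6): t=eyes.grab_frame("top"); s=telemetry.state(); F.append([*s["force"],*s["torque"]])
print(np.round(np.mean(F,0),2))
a=t[:,:,::-1][170:290,240:400]
b=eyes.grab_frame("side")[:,:,::-1][120:290,210:360]
cv2.imwrite("pics/c6.png",np.hstack([cv2.resize(a,(440,330),interpolation=cv2.INTER_CUBIC),cv2.resize(b,(291,330),interpolation=cv2.INTER_CUBIC)]))
E
```

```text
time_s: 6.92
ee_pos: [457.9, -74.8, 144.4]
ee_rot: [180.0, -0.0, -10.0]
force: [0.4, 0.7, 0.9]
gripper_width: 0.4
gripper_force: 0.7
[0.03 1.94 1.48 0.28 0.01 0.01]
```

View pics/c6.png

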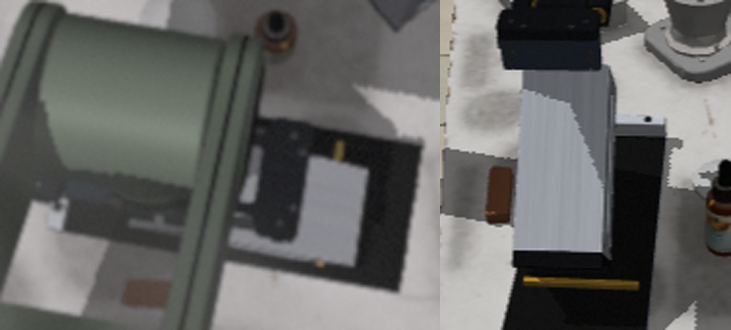

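```bash
python3 - <<'E'
from h import *
u=np.array([.174,.985,0]);v=np.array([-.985,.174,0]);o=np.array([465.1,-117.2,0])
for z in range(30,90,8):
    t=(topt((373.8,231.1),z)+topt((369.8,266.4),z))/2-o; s=(topt((247.6,250.4),z,"side")+topt((294.5,250.4),z,"side"))/2-o
    print(z,np.round([t@u,t@v,s@u,s@v],1))
tc=np.array([457.9,-74.8,0])-o; print("tool",tc@u,tc@v)
E
```

```text
30 [-102.7   10.8  -56.    22.7]
38 [-102.3   11.4  -63.7   21. ]
46 [-101.8   12.1  -71.4   19.3]
54 [-101.4   12.8  -79.    17.6]
62 [-100.9   13.5  -86.7   15.9]
70 [-100.5   14.2  -94.4   14.3]
78 [-100.    14.8 -102.1   12.6]
86 [ -99.6   15.5 -109.7   10.9]
tool 40.511199999999995 14.469600000000046
```

Triangulating the rear foot edge shows the toe slipped back about 5 mm onto the key bar, as designed, and the tilt is about 55–60°. No jam by geometry, so I'll continue slowly.

```bash
python3 -m crank '[{"dx":0.001,"dy":0.0055,"dz":-0.004,"yaw":0},{"dx":0.001,"dy":0.0055,"dz":-0.005,"yaw":0},{"dx":0.001,"dy":0.0055,"dz":-0.005,"yaw":0},{"dx":0.001,"dy":0.0055,"dz":-0.005,"yaw":0},{"dx":0.001,"dy":0.0053,"dz":-0.0055,"yaw":0},{"dx":0.001,"dy":0.0053,"dz":-0.0055,"yaw":0}]'
python3 -m crank '[{"dx":0.001,"dy":0.0053,"dz":-0.0055,"yaw":0},{"dx":0.001,"dy":0.0053,"dz":-0.0055,"yaw":0},{"dx":0.001,"dy":0.0053,"dz":-0.0055,"yaw":0},{"dx":0.001,"dy":0.0053,"dz":-0.0055,"yaw":0},{"dx":0.001,"dy":0.0053,"dz":-0.0055,"yaw":0},{"dx":0,"dy":0,"dz":0,"yaw":0}]'
python3 - <<'E'
from h import *
import cv2
F=[]
for i in range(4): t=eyes.grab_frame("side"); s=telemetry.state(); F.append([*s["force"],*s["torque"]])
print(np.round(np.mean(F,0),2))
w=eyes.grab_frame("wrist")[:,:,::-1][90:260,180:520]
b=t[:,:,::-1][100:290,210:360]
cv2.imwrite("pics/c7.png",np.hstack([cv2.resize(b,(355,450),interpolation=cv2.INTER_CUBIC),cv2.resize(np.vstack([w,w*0])[:340],(445,450),interpolation=cv2.INTER_CUBIC)]))
E
```

```text
time_s: 8.02
ee_pos: [462.8, -48.0, 119.9]
ee_rot: [-180.0, -0.0, -10.0]
force: [0.5, 4.9, 4.9]
gripper_width: -0.0
gripper_force: 2.8
time_s: 8.78
ee_pos: [466.2, -27.2, 97.4]
ee_rot: [180.0, 0.1, -9.9]
force: [0.8, 3.6, 1.5]
gripper_width: 0.3
gripper_force: 2.0
[ 0.34  2.97  1.13  0.55 -0.03  0.01]
```

View pics/c7.png

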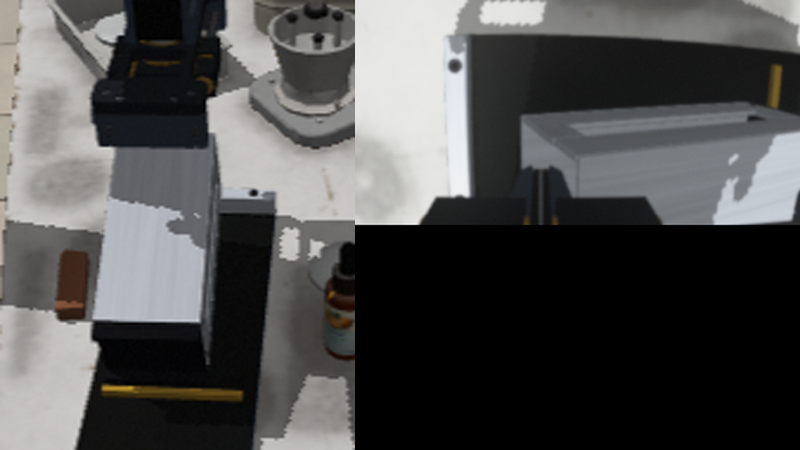

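Around 73° over and resting on the fingers, with the toe by the key. Now the last part.

```bash
python3 -m crank '[{"dx":0.0008,"dy":0.0043,"dz":-0.006,"yaw":0},{"dx":0.0008,"dy":0.0043,"dz":-0.006,"yaw":0},{"dx":0.0008,"dy":0.0043,"dz":-0.006,"yaw":0},{"dx":0.0008,"dy":0.0043,"dz":-0.007,"yaw":0},{"dx":0.0006,"dy":0.0037,"dz":-0.007,"yaw":0},{"dx":0.0006,"dy":0.0037,"dz":-0.007,"yaw":0},{"dx":0.0006,"dy":0.0037,"dz":-0.007,"yaw":0},{"dx":0.0006,"dy":0.0037,"dz":-0.006,"yaw":0},{"dx":0.0006,"dy":0.0037,"dz":-0.004,"yaw":0},{"dx":0.0006,"dy":0.0037,"dz":0,"yaw":0}]'
python3 -m crank '[{"dx":0.0006,"dy":0.0037,"dz":0,"yaw":0},{"dx":0.0006,"dy":0.0037,"dz":0,"yaw":0},{"dx":0.0006,"dy":0.0037,"dz":0,"yaw":0},{"dx":0,"dy":0,"dz":0,"yaw":0}]'
python3 - <<'E'
from h import *
import cv2
t=eyes.grab_frame("side")[:,:,::-1]; w=eyes.grab_frame("wrist")[:,:,::-1][60:260,180:520]
b=t[100:290,210:360]
cv2.imwrite("pics/c8.png",np.hstack([cv2.resize(b,(355,450),interpolation=cv2.INTER_CUBIC),cv2.resize(np.vstack([w,w*0])[:340],(445,450),interpolation=cv2.INTER_CUBIC)]))
E
```

```text
time_s: 10.28
ee_pos: [471.8, 3.9, 52.9]
ee_rot: [180.0, 0.0, -9.9]
force: [0.2, 0.1, 0.8]
gripper_width: 0.4
gripper_force: 0.0
time_s: 10.78
ee_pos: [473.5, 13.1, 53.3]
ee_rot: [180.0, -0.0, -9.9]
force: [0.2, 0.0, 0.1]
gripper_width: 0.6
gripper_force: 0.0
```

View pics/c8.png

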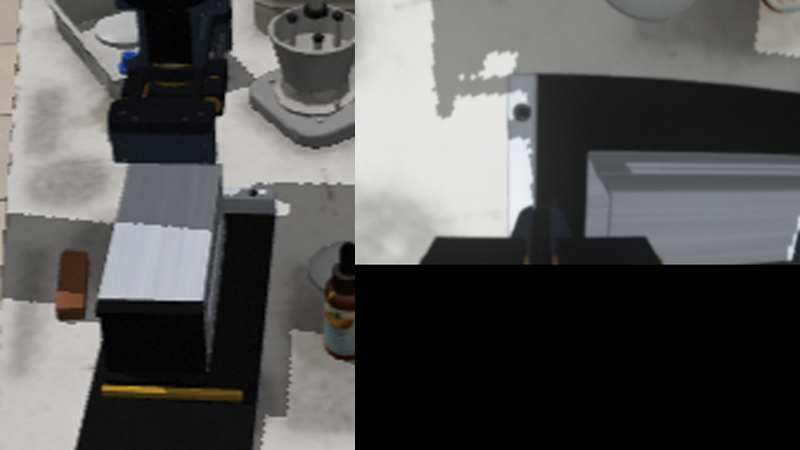

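The magazine lies flat on the bed with its rim short of the stop, and the finger force is zero. That was also more pictures than the ten allowed: I've viewed twelve. From here I'll use only numbers. Next: withdraw and locate the foot end.

```bash
python3 -m crank '[{"dx":0,"dy":0,"dz":0.05,"yaw":0},{"dx":0,"dy":0,"dz":0.05,"yaw":0},{"dx":0,"dy":0,"dz":0.04,"yaw":0},{"dx":-0.008,"dy":-0.05,"dz":0,"yaw":0},{"dx":-0.01,"dy":-0.06,"dz":0,"yaw":0},{"dx":-0.011,"dy":-0.06,"dz":0,"yaw":0},{"dx":-0.012,"dy":-0.06,"dz":0,"yaw":0},{"dx":-0.012,"dy":-0.06,"dz":0,"yaw":0},{"dx":0,"dy":0,"dz":0,"yaw":0}]'
python3 - <<'E'
from h import *
u=np.array([.174,.985,0]);v=np.array([-.985,.174,0]);o=np.array([465.1,-117.2,0])
for p in [(253.1,228),(298.3,228),(263.7,169.7),(303.8,169.7)]:
    q=topt(p,83,"side")-o; print(np.round([q@u,q@v],1))
E
```

```text
time_s: 12.0
ee_pos: [430.4, -221.7, 165.1]
ee_rot: [180.0, -0.0, -10.2]
force: [-0.1, -0.5, 1.3]
gripper_width: 0.8
gripper_force: 0.0
[-58.1  47.1]
[-55.7 -26. ]
[97.7 52.1]
[ 99.9 -22. ]
```

```bash
python3 -m crank '[{"dx":0.005,"dy":-0.001,"dz":-0.03,"yaw":0},{"dx":0,"dy":0,"dz":-0.04,"yaw":0},{"dx":0,"dy":0,"dz":-0.04,"yaw":0},{"dx":0,"dy":0,"dz":-0.04,"yaw":0},{"dx":0,"dy":0,"dz":0,"yaw":0},{"dx":0.0017,"dy":0.0098,"dz":0,"yaw":0},{"dx":0.0017,"dy":0.0098,"dz":0,"yaw":0},{"dx":0,"dy":0,"dz":0,"yaw":0}]'
python3 -m crank '[{"dx":0.0009,"dy":0.0049,"dz":0,"yaw":0},{"dx":0.0009,"dy":0.0049,"dz":0,"yaw":0},{"dx":0.0009,"dy":0.0049,"dz":0,"yaw":0},{"dx":0,"dy":0,"dz":0,"yaw":0}]'
python3 -m crank '[{"dx":0.0009,"dy":0.0049,"dz":0,"yaw":0},{"dx":0.0009,"dy":0.0049,"dz":0,"yaw":0},{"dx":0.0009,"dy":0.0049,"dz":0,"yaw":0}]'
```

```text
time_s: 13.0
ee_pos: [438.3, -203.6, 46.2]
ee_rot: [180.0, -0.1, -9.9]
force: [-0.4, 0.3, 0.0]
gripper_width: 0.4
gripper_force: 0.0
time_s: 13.5
ee_pos: [439.9, -192.2, 45.1]
ee_rot: [180.0, 0.0, -9.9]
force: [0.8, -0.0, -1.0]
gripper_width: 0.2
gripper_force: 0.0
time_s: 13.88
ee_pos: [442.1, -180.6, 45.2]
ee_rot: [180.0, -0.0, -9.9]
force: [0.3, -1.5, -0.4]
gripper_width: 0.4
gripper_force: 1.2
```

```bash
python3 -m crank '[{"dx":0.0007,"dy":0.0037,"dz":0,"yaw":0},{"dx":0.0007,"dy":0.0037,"dz":0,"yaw":0},{"dx":0,"dy":0,"dz":0,"yaw":0}]'
for i in 1; do python3 -m crank '[{"dx":0.0004,"dy":0.0025,"dz":0,"yaw":0},{"dx":0,"dy":0,"dz":0,"yaw":0}]'; done
python3 - <<'E'
from h import *
import cv2
for n in("side","top"): cv2.imwrite(f"pics/{n}9.png",eyes.grab_frame(n)[:,:,::-1])
s=telemetry.state();print(s["force"])
E
```

```text
time_s: 14.25
ee_pos: [443.2, -174.3, 45.2]
ee_rot: [-180.0, 0.0, -10.0]
force: [-0.2, -0.6, -0.4]
gripper_width: 0.5
gripper_force: 0.1
time_s: 14.5
ee_pos: [443.5, -172.6, 45.2]
ee_rot: [-180.0, -0.0, -10.0]
force: [-0.6, -0.9, -0.4]
gripper_width: 0.2
gripper_force: 0.5
[ 0.21800741 -1.29101647 -0.39991228]
```

```bash
for r in 1; do python3 -m crank '[{"dx":0.0004,"dy":0.0025,"dz":0,"yaw":0}]' ; python3 -m crank '[{"dx":0.0004,"dy":0.0025,"dz":0,"yaw":0}]'; python3 -m crank '[{"dx":0,"dy":0,"dz":0,"yaw":0}]'; done | grep -E "ee_pos|force"
```

```text
ee_pos: [443.8, -170.9, 45.2]
force: [-0.2, -2.4, -0.4]
gripper_force: 1.2
ee_pos: [444.1, -168.8, 45.2]
force: [-0.4, -2.3, 0.2]
gripper_force: 1.2
ee_pos: [444.1, -168.5, 45.2]
force: [-0.2, -1.6, -0.6]
gripper_force: 0.6
```

```bash
{ python3 -m crank '[{"dx":0.0003,"dy":0.0018,"dz":0,"yaw":0}]' ; python3 -m crank '[{"dx":0.0003,"dy":0.0018,"dz":0,"yaw":0}]'; python3 -m crank '[{"dx":0,"dy":0,"dz":0,"yaw":0}]'; } | grep -E "ee_pos|force"
```

```text
ee_pos: [444.4, -167.3, 45.2]
force: [-0.4, -1.6, -0.3]
gripper_force: 1.2
ee_pos: [444.6, -165.8, 45.2]
force: [-0.7, -3.2, -0.8]
gripper_force: 1.2
ee_pos: [444.6, -165.7, 45.2]
force: [-0.7, -1.6, -0.0]
gripper_force: 0.7
```

```bash
{ python3 -m crank '[{"dx":0.0003,"dy":0.0018,"dz":0,"yaw":0},{"dx":0,"dy":0,"dz":0,"yaw":0}]' ; python3 -m crank '[{"dx":0.0003,"dy":0.0018,"dz":0,"yaw":0},{"dx":0,"dy":0,"dz":0,"yaw":0}]'; } | grep -E "ee_pos|force"
```

```text
ee_pos: [444.7, -165.1, 45.3]
force: [-1.8, -5.7, -0.3]
gripper_force: 2.7
ee_pos: [444.8, -164.9, 45.6]
force: [-4.4, -11.3, 2.4]
gripper_force: 5.7
```

```bash
python3 - <<'E'
from h import *
import cv2
# profile along bed axis over rim/stop in side view
u=np.array([.174,.985,0]);v=np.array([-.985,.174,0]);o=np.array([465.1,-117.2,0])
im=eyes.grab_frame("side").astype(float).mean(2)
for vv in (20,-5,-15):
    print(vv,[(k,int(cv2.getRectSubPix(im.astype(np.float32),(1,1),tuple(map(float,proj(o+k*u+vv*v+[0,0,83],"side"))))[0,0])) for k in range(104,150,3)])
E
```

```text
20 [(104, 4), (107, 4), (110, 5), (113, 7), (116, 6), (119, 6), (122, 4), (125, 6), (128, 17), (131, 36), (134, 54), (137, 62), (140, 61), (143, 57), (146, 47), (149, 29)]
-5 [(104, 11), (107, 13), (110, 17), (113, 19), (116, 19), (119, 19), (122, 19), (125, 20), (128, 19), (131, 18), (134, 19), (137, 19), (140, 34), (143, 110), (146, 199), (149, 192)]
-15 [(104, 42), (107, 56), (110, 58), (113, 60), (116, 71), (119, 81), (122, 113), (125, 157), (128, 178), (131, 182), (134, 187), (137, 194), (140, 202), (143, 204), (146, 203), (149, 202)]
```

The force rose sharply with almost no motion, so the rim is against the stop. Backing off gently.

```bash
python3 -m crank '[{"dx":-0.0005,"dy":-0.0025,"dz":0,"yaw":0},{"dx":-0.0005,"dy":-0.0025,"dz":0,"yaw":0},{"dx":-0.001,"dy":-0.006,"dz":0,"yaw":0},{"dx":-0.004,"dy":-0.02,"dz":0,"yaw":0},{"dx":-0.004,"dy":-0.02,"dz":0,"yaw":0},{"dx":0,"dy":0,"dz":0.05,"yaw":0},{"dx":0,"dy":0,"dz":0.06,"yaw":0},{"dx":-0.01,"dy":-0.06,"dz":0.03,"yaw":0},{"dx":-0.01,"dy":-0.06,"dz":0,"yaw":0},{"dx":0,"dy":0,"dz":0,"yaw":0}]'
python3 -m crank '[{"dx":-0.03,"dy":-0.06,"dz":0,"yaw":0},{"dx":-0.03,"dy":-0.06,"dz":0,"yaw":0},{"dx":0,"dy":0,"dz":0,"yaw":0},{"dx":0,"dy":0,"dz":0,"yaw":0}]'
python3 - <<'E'
from h import *
import cv2
u=np.array([.174,.985,0]);v=np.array([-.985,.174,0]);o=np.array([465.1,-117.2,0])
for n in("side","top"):
    im=eyes.grab_frame(n); cv2.imwrite(f"pics/{n}10.png",im[:,:,::-1]); g=im.astype(np.float32).mean(2)
    S=lambda k,w,z:int(cv2.getRectSubPix(g,(1,1),tuple(map(float,proj(o+k*u+w*v+[0,0,z],n))))[0,0])
    for w in (0,12,30): print(n,"v",w,"rim:",[(k,S(k,w,83)) for k in range(111,150,3)],"foot:",[(k,S(k,w,83)) for k in range(-60,-15,4)])
    print(n,"across u=50:",[(k,S(50,k,83)) for k in range(-40,66,4)])
    print(n,"across u=110:",[(k,S(110,k,83)) for k in range(-40,66,4)])
print(telemetry.state()["force"])
E
```

```text
time_s: 17.15
ee_pos: [420.4, -303.3, 157.5]
ee_rot: [179.9, -0.1, -10.2]
force: [0.4, -0.3, 0.8]
gripper_width: 0.4
gripper_force: 0.0
time_s: 17.65
ee_pos: [372.8, -395.0, 156.7]
ee_rot: [-179.9, 0.1, -10.0]
force: [-0.3, 0.3, -0.1]
gripper_width: 0.2
gripper_force: 0.0
side v 0 rim: [(111, 234), (114, 234), (117, 234), (120, 235), (123, 235), (126, 234), (129, 225), (132, 216), (135, 221), (138, 228), (141, 231), (144, 232), (147, 231)] foot: [(-60, 10), (-56, 8), (-52, 8), (-48, 9), (-44, 9), (-40, 11), (-36, 13), (-32, 14), (-28, 18), (-24, 143), (-20, 140), (-16, 139)]
side v 12 rim: [(111, 231), (114, 231), (117, 231), (120, 231), (123, 231), (126, 231), (129, 231), (132, 208), (135, 213), (138, 219), (141, 223), (144, 225), (147, 227)] foot: [(-60, 9), (-56, 9), (-52, 10), (-48, 9), (-44, 9), (-40, 10), (-36, 16), (-32, 13), (-28, 21), (-24, 139), (-20, 138), (-16, 138)]
side v 30 rim: [(111, 231), (114, 231), (117, 232), (120, 232), (123, 232), (126, 230), (129, 221), (132, 196), (135, 207), (138, 212), (141, 206), (144, 198), (147, 198)] foot: [(-60, 9), (-56, 9), (-52, 8),
[... 1642 characters left out ...]
(-24, 119), (-20, 119), (-16, 119)]
top across u=50: [(-40, 29), (-36, 32), (-32, 33), (-28, 35), (-24, 48), (-20, 148), (-16, 186), (-12, 187), (-8, 183), (-4, 186), (0, 181), (4, 180), (8, 181), (12, 181), (16, 182), (20, 183), (24, 180), (28, 176), (32, 178), (36, 177), (40, 177), (44, 178), (48, 178), (52, 144), (56, 90), (60, 78), (64, 121)]
top across u=110: [(-40, 47), (-36, 48), (-32, 50), (-28, 51), (-24, 64), (-20, 161), (-16, 183), (-12, 183), (-8, 181), (-4, 186), (0, 183), (4, 177), (8, 177), (12, 180), (16, 180), (20, 180), (24, 179), (28, 179), (32, 180), (36, 178), (40, 181), (44, 181), (48, 180), (52, 146), (56, 90), (60, 83), (64, 132)]
[-1.29884106  1.12403134 -0.71230107]
```

Both views put the rim on the stop at u≈130, with the tube flat, parallel to the bed and about 15 mm off its middle line. The fingers are clear.

```bash
python3 -c "
from workcell import ticket; print(ticket.job_done())"
```

```text
the job is handed in; nothing more can be done
None
```

I tipped the magazine gently onto its side and pushed it until its rim met the end stop, then handed the job in with the arm clear; no verdict came back, I did not re-measure the dropper, blank and stick, and I viewed 12 pictures instead of the 10 allowed.

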